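# Square key onto the clamp nut, then nip it tight

### The job

The strap clamp that holds the rock block with the fossil snails is still slack. Take the T-handle square socket key, set it on the clamp's square nut, press it down while turning it in small steps until it drops fully home over the nut, then turn it clockwise (seen from above) until the nut comes up tight against its stop. Let go and leave the key standing on the nut, and do not disturb the lamp, crucible, spatula or bone.

Things in the scene. Friction and masses are not known exactly. Their poses are not given: they have to be found in the camera images.
- socket_key: Blackened steel T-handle key, 0.3-0.46 kg, 94 mm tall, loose, standing on its socket end. Origin: centre of the open lower rim; z up the shank, x along the T-bar (half turn alike). Socket 34 mm square outside; square hollow 30 mm deep, 25.8 mm across flats, flared to 30 mm over the lowest 4 mm, sides along x and y; shoulder to 44 mm, then 14 mm round shank to 72 mm.
- key_hub (a point): Point on the key's axis 83 mm above its origin, axes as socket_key: centre of the flat-sided hub, 40 mm long (x) by 16 mm wide (y) by 22 mm high, the place to pinch across the 16 mm. A round cross bar 10 mm thick, 140 mm long, 14 mm at its end caps, runs along x through it.
- clamp: Fixed clamping fixture; spot and yaw vary. Aluminium slotted plate 180x130x24 mm, rock block with dark fossil snails (to 90 mm high), step block, level dark steel strap 116x40x14 mm, top 85 mm above the cart. Origin: on the cart below the nut; x along the strap to the rock, plate x -75 to 105, y -65 to 65 mm. Nothing on it is higher than the stud end, 109 mm.
- nut_seat (a point): On the nut's vertical axis at the top of its washer, 90 mm above the cart; axes as clamp. The key's origin lies here, rim on the washer, when it is fully home. Steel round washer 39 mm across, 5 mm thick, lying on the strap; on it a steel square nut 24 mm across flats, 14 mm high, its top corners chamfered.
- nut_top (a point): On the nut's axis at its top, 104 mm above the cart; axes as clamp. A 16 mm stud pokes 5 mm out. The nut may face any way, not reported here: a key set down at random rests 10 to 14 mm above the washer until turned (90 deg at most) into line, then drops. Once home it has about 5 deg of free play each way.
- nut (a joint): How far the nut is screwed down, rad: grows clockwise seen from above, starts slack at 0.2 to 0.5, hard stop at 1.1 (tight). Turns against a steady friction of 0.25 N m, so a light press (under about 12 N) with the key hardly carries it round; stays where left. The value does not tell which way the flats face.
- lamp: Bystander: microscope lamp, loose, 1.4 kg: round grey base 116 mm diameter, steel stem, tilted grey shade with a bulb in a brass bayonet socket, about 205 mm tall. Origin: centre of the base underside.
- crucible: Bystander: loose grey ceramic crucible, 54 mm rim diameter, 40 mm tall. Origin: centre of its underside.
- spatula: Bystander: loose chrome lab spatula lying flat, about 181 mm long along its x, 11 mm wide, 4 mm thick. Origin: on its underside near mid-length.
- bone: Bystander: loose pale bone phalanx fragment, 63 mm long along its x, 25 mm wide, 21 mm high. Origin: on its underside near mid-length.

How it is judged:
By the outcome, as a careful person would: the job done as asked, in the order asked, and still so for the second after the job is handed in, with the robot touching nothing.
It also fails if it takes over 48 s, if anything falls off the work surface, if the arm or the gripper's body presses on something with over 40 N, if the wrist force passes 120 N, or if a joint passes its speed limit or range.

### The arm

A 6-joint arm with a two-finger parallel gripper is mounted at the origin on the work surface. World frame = base frame: x ahead of the robot, y to its left, z up, the work surface at z = 0. Lengths are in mm, angles in rad, forces in N, time in s.
With the tool pointing down it reaches from about 300 to 1000 mm from the base axis. Payload 5.1 kg.
Tool frame: the origin (TCP) lies midway between the tips of the shut fingers; the grasp point (between the pads) lies 19 mm behind it; x points along the fingers, z is the direction in which the jaws open and shut, and the axes are right-handed (so a half turn about x gives the same grasp; the last joint's range is limited). The gripper opens to 95 mm and grips with 3 to 60 N. Pads are 20 mm wide; open, the fingers measure 119 mm over their backs; the gripper's body (75 mm by 180 mm) begins 59 mm behind the grasp point.
Start: joints at [-1.279, 0.124, 1.65, -0, 1.367, -0.083], TCP at [237.923, -604.878, 214.656] pointing down, gripper open.
Joint ranges: [-2.61, 2.61], [-1.02, 2.33], [0.03, 2.71], [-1.35, 4.49], [0.32, 2.68], [-2.91, 2.91]. Speed limits (rad/s): [2.57, 2.57, 3.14, 3.14, 3.14, 3.14].

### API

Orientations are given as a unit quaternion [x, y, z, w].
In Python, from cell import * gives the robot as it stands. The module is installed in compiled form; this text tells all that it offers.
- The arm moves only by the tool servo_tool, never from a script. Its argument "rows" is a list of rows, each a list of 3 entries, a list of its own where there are three numbers: the shift along the tool's x, y, z in cm, then the turn, a rotation vector about the tool's x, y, z in degrees, then the opening, from 0 (shut) to 1 (fully open). In form: [[[tx, ty, tz], [ax, ay, az], fingers], ...]. A call has 1 to 10 rows; each row is the pose to reach, as a shift and turn from the pose commanded when the call began, along the tool's axes at that moment; what a row does not reach only later rows make up. A row lasts 1/12 s, in which the tool goes at most 41.7 mm and 7.16 degrees, less where a joint would pass 70% of its speed; a pose out of reach is approached as far as the arm can. A call with a gripper value outside its range is refused whole. The fingers move at their own pace and stop on an object; "squeeze" is the grip in N (left out, the last holds). Time passes only in rows, so rows that repeat a pose let the fingers close. It gives the time, the measured TCP pose, the force and the opening at its end, in the units of the state.
- get_state(): the state, without advancing time (a new reading comes with each control period).
- camera(name): name is "scene" or "top" or "wrist"; returns the picture (400x640x3 uint8, red, green, blue); there is no depth.
- camera_model(name): a dict with "fx", "fy", "cx", "cy" (pixels), "rvec" (rotation vector, rad) and "tvec" (3), from world to camera coordinates, as OpenCV has them. Camera axes: x right, y down, z forward; pixel columns grow to the right and rows downward; lengths in mm; the calibration is good to about 2 mm. A picture is of the moment at which its call begins: read the wrist's pose just before it. camera_model takes no time and is no camera call; for the wrist camera it gives the pose at the moment of the call.
- hand_in(): hands the job in, once; it reports no verdict.
The state is a dict: "time_s": time; "joint_positions": joint angles; "qvel": joint speeds; "joint_efforts": joint torques, N m; "eef_pos": TCP position; "orientation": TCP orientation; "contact_force": force on the tool from outside, world axes, zero at the start; "wrist_torque": the same for the moment, N m; "opening": opening from 0.0 (shut) to 1.0 (fully open).
Only numpy, scipy, OpenCV 4.12 (cv2) and the standard library are available. Lean on these libraries where they do the work, as an engineer would, in place of code of your own. Each camera call takes 0.05 s, during which the arm holds its last target.

## Working session

There is one attempt and no reset: what is moved stays moved. The work goes in short steps, Python scripts to look and compute and a tool call to move; the robot and the scene stay as the last step left them, time stands still between calls to the robot, and variables do not carry over. Pictures are saved under pics/ and viewed, and the job is handed in when it is done.

Besides the shell and the picture viewer there is one more tool, called after "Call:" by a JSON object that holds its "method" and its "body". servo_tool: Moves the arm, as the interface text tells. Its arguments: {"type":"object","properties":{"rows":{"type":"array","items":{"type":"array"}},"squeeze":{"type":"number"}},"required":["rows"]}

```bash
mkdir -p pics
python3 - <<'E'
from cell import *
import cv2
print(get_state())
for n in ["scene","top","wrist"]:
    print(n,camera_model(n))
    cv2.imwrite(f"pics/{n}0.png",camera(n)[:,:,::-1])
E
```

```text
{'time_s': 0.0, 'joint_positions': array([-1.27858988e+00,  1.24478247e-01,  1.65164339e+00, -7.20909414e-06,
        1.36750694e+00, -8.25934215e-02]), 'qvel': array([-1.68591870e-03,  1.00196850e-03,  1.40761038e-03,  4.47798290e-04,
       -8.50037708e-07,  1.41318400e-03]), 'joint_efforts': array([ 7.04678114e-04, -4.17594266e+01, -3.59937358e+01,  7.74213276e-02,
        4.90004767e-02, -1.57805248e-04]), 'eef_pos': array([ 237.7479683 , -604.27866025,  213.42253197]), 'orientation': array([ 0.39854386,  0.58495946, -0.39764186,  0.58383746]), 'contact_force': array([ 0.43984112, -0.02187573,  0.30174208]), 'wrist_torque': array([0.0061324 , 0.00429914, 0.00600594]), 'opening': 1.0020458361333848}
scene {'fx': 421.855582260061, 'fy': 421.855582260061, 'cx': 319.77667403964995, 'cy': 187.99364248711169, 'rvec': array([ 1.33310788,  2.08499113, -1.03843209]), 'tvec': array([ 306.68017483, -252.37542492, 1788.48887682])}
top {'fx': 520.345635122332, 'fy': 520.345635122332, 'cx': 318.85187968828745, 'cy': 202.13649068429905, 'rvec': array([ 2.15166407, -2.09618195,  0.20340423]), 'tvec': array([ -75.67102813,  610.22534537, 1350.36854387])}
wrist {'fx': 330.7525775826024, 'fy': 330.7525775826024, 'cx': 313.8979551293338, 'cy': 196.97557818317213, 'rvec': array([-2.41364802,  1.64702278,  0.21383263]), 'tvec': array([-648.9776539 ,  -27.72845711,  390.85949017])}
```

View pics/scene0.png

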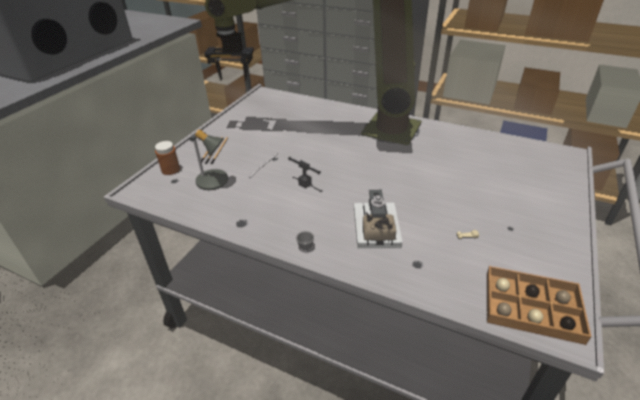

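View pics/top0.png

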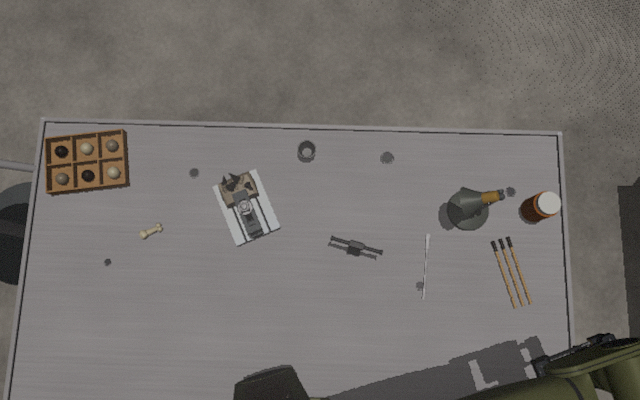

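View pics/wrist0.png

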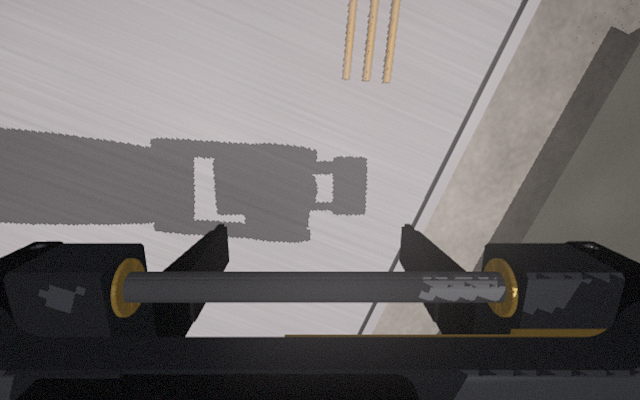

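Top view: key near (357,246) with its shadow beside it, clamp near (246,207), bone (151,231), crucible (306,151), spatula (426,266), lamp (468,210). I'll zoom in on these next.

```bash
cat > h.py <<'E'
from cell import *
import numpy as np, cv2
from scipy.spatial.transform import Rotation as R
def ray(m,u,v):
    Rm=cv2.Rodrigues(m["rvec"])[0]; c=-Rm.T@m["tvec"]
    d=Rm.T@np.array([(u-m["cx"])/m["fx"],(v-m["cy"])/m["fy"],1.0]); return c,d
def onz(m,u,v,z):
    c,d=ray(m,u,v); return c+d*(z-c[2])/d[2]
def proj(m,p):
    return cv2.projectPoints(np.array(p,float).reshape(-1,3),m["rvec"],m["tvec"],np.array([[m["fx"],0,m["cx"]],[0,m["fy"],m["cy"]],[0,0,1]]),None)[0].reshape(-1,2)
def rel(pos,quat,tgt,Rt):
    r=R.from_quat(quat); return r.inv().apply(np.array(tgt)-pos)/10, np.degrees((r.inv()*Rt).as_rotvec())
E
python3 - <<'E'
import cv2,numpy as np
a=cv2.imread("pics/top0.png"); s=cv2.imread("pics/scene0.png")
f=lambda i,x,y,w,h,k:cv2.resize(i[y:y+h,x:x+w],None,fx=k,fy=k,interpolation=cv2.INTER_CUBIC)
cv2.imwrite("pics/a1.png",np.vstack([np.hstack([f(a,320,220,70,50,5),f(a,205,160,80,50+0,5)]),np.hstack([f(s,280,150,70,50,5),f(s,345,185,80,50,5)])]))
E
```

```text
(no output)
```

View pics/a1.png

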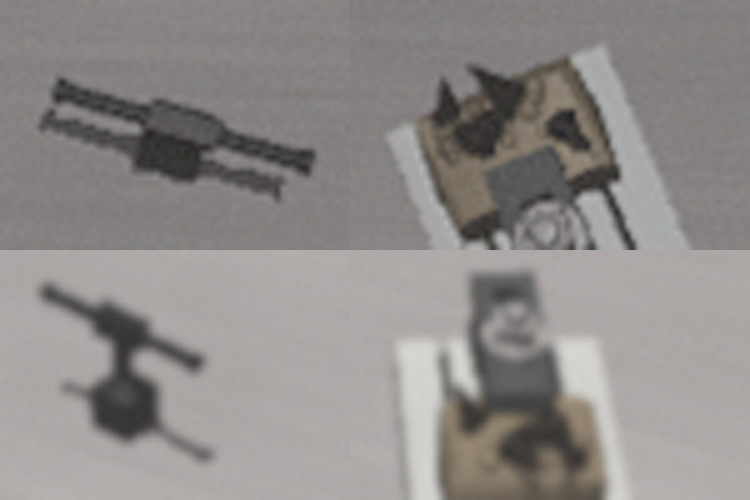

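Zoomed: key bar ends in top view ≈(332,238) and (381.6,252), hub ≈(357,244.5). Nut ≈(244,205.6).

Run:
```python
from h import *
m=camera_model("top");s=camera_model("scene")
a=onz(m,332,238,83);b=onz(m,381.6,252,83);print(a,b,np.linalg.norm(a-b),np.degrees(np.arctan2(*(b-a)[1::-1])))
k=onz(m,357.2,244.4,94);print("hub",k, proj(s,k))
n=onz(m,244,205.6,109);print("nut",n,proj(s,n), np.hypot(*n[:2]))
for u,v in[(303,151),(393,151)]: pass
img=cv2.imread("pics/top0.png")
r=R.from_quat(get_state()["orientation"]).as_matrix();print(r)
hsv=cv2.cvtColor(img,cv2.COLOR_BGR2HSV)
p=get_state();mw=camera_model("wrist")
Rm=cv2.Rodrigues(mw["rvec"])[0];c=-Rm.T@mw["tvec"];print("cam in tool",r.T@(c-p["eef_pos"]), "cam axes in tool",(Rm@r).round(3))
```

```text
[512.39136595 -96.61802919  83.        ] [ 479.07464091 -226.85374329   83.        ] 134.42970428497293 -104.34958480063806
hub [ 496.09348675 -162.07004933   94.        ] [[303.77733285 162.0136936 ]]
nut [587.88736818 134.66382594 109.        ] [[378.04706914 196.29347616]] 603.113508124246
[[-4.57086397e-04  9.30585247e-01  3.66074978e-01]
 [ 1.57372033e-03  3.66075232e-01 -9.30583928e-01]
 [-9.99998657e-01  1.50742380e-04 -1.63180893e-03]]
cam in tool [-171.02737292   71.4548242    -0.35656066] cam axes in tool [[-0.001 -0.002  1.   ]
 [-0.254 -0.967 -0.002]
 [ 0.967 -0.254  0.001]]
```

```bash
cat >> h.py <<'E'
def down(psi):
    c,s=np.cos(np.radians(psi)),np.sin(np.radians(psi))
    return R.from_matrix(np.array([[0,-s,c],[0,c,s],[-1,0,0]]))
def go(tgt,psi):
    st=get_state(); t,a=rel(st["eef_pos"],st["orientation"],tgt,down(psi)); print("shift cm",t.round(2),"turn deg",a.round(2),"|",np.linalg.norm(t)*10); return t,a
E
python3 - <<'E'
from h import *
go([579,101,210],-14.35)
E
```

```text
shift cm [  0.46  57.58 -53.15] turn deg [-5.418e+01 -8.000e-02 -5.000e-02] | 783.6075314049317
```

Call:
{"method": "servo_tool", "body": {"rows": [[[0.4,57.6,-53.2],[-54.2,0,0],1],[[0.4,57.6,-53.2],[-54.2,0,0],1],[[0.4,57.6,-53.2],[-54.2,0,0],1],[[0.4,57.6,-53.2],[-54.2,0,0],1],[[0.4,57.6,-53.2],[-54.2,0,0],1],[[0.4,57.6,-53.2],[-54.2,0,0],1],[[0.4,57.6,-53.2],[-54.2,0,0],1],[[0.4,57.6,-53.2],[-54.2,0,0],1],[[0.4,57.6,-53.2],[-54.2,0,0],1],[[0.4,57.6,-53.2],[-54.2,0,0],1]]}}

```text
time_s: 0.98
eef_pos: [419.5, -227.7, 212.4]
orientation: [0.088, 0.701, -0.088, 0.702]
contact_force: [0.8, -0.1, 0.3]
opening: 0.998
```

Run:
```python
from h import *
print(get_state()["eef_pos"],get_state()["time_s"])
go([579,101,210],-14.35)
```

```text
[ 419.50812231 -227.73002637  212.38778261] 0.9833
shift cm [ 0.24 35.8   7.31] turn deg [0.01 0.01 0.  ] | 365.3858108803967
```

Run:
```python
from h import *
m=camera_model("wrist");im=camera("wrist")
cv2.imwrite("pics/w1.png",im[:,:,::-1]);np.save("pics/w1.npy",m,allow_pickle=True)
print(proj(m,[[496,-162,94],[512,-97,83],[479,-227,83]]))
go([579,101,210],-14.35)
```

```text
[[382.77970166  96.01258808]
 [383.53618718  11.0722063 ]
 [376.21385281 172.64313632]]
shift cm [ 0.43 35.11  7.42] turn deg [ 0.35  0.05 -0.31] | 358.9019812504892
```

View pics/w1.png

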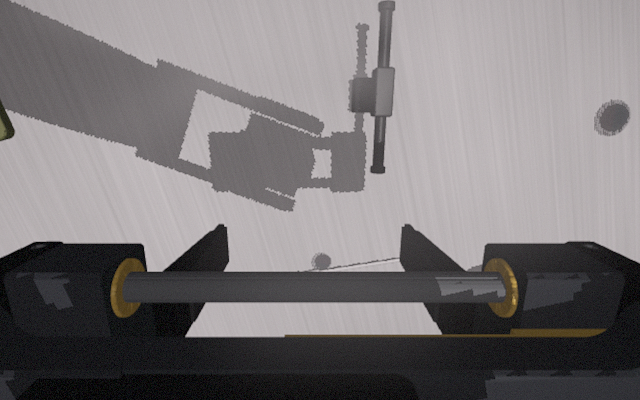

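Call:
{"method": "servo_tool", "body": {"rows": [[[0.2,35.6,7.3],[0,0,0],1],[[0.2,35.6,7.3],[0,0,0],1],[[0.2,35.6,7.3],[0,0,0],1],[[0.2,35.6,7.3],[0,0,0],1],[[0.2,35.6,7.3],[0,0,0],1],[[0.2,35.6,7.3],[0,0,0],1],[[0.2,35.6,7.3],[0,0,0],1],[[0.2,35.6,7.3],[0,0,0],1],[[0.2,35.6,7.3],[0,0,0],1],[[0.2,35.6,7.3],[0,0,0],1]]}}

```text
time_s: 1.87
eef_pos: [579.3, 101.4, 209.9]
orientation: [0.087, 0.702, -0.086, 0.702]
contact_force: [-0.2, 0.1, 0.2]
opening: 0.998
```

Run:
```python
from h import *
st=get_state();print(st["eef_pos"],abs(st["qvel"]).max())
m=camera_model("wrist");im=camera("wrist")
cv2.imwrite("pics/w2.png",im[:,:,::-1]);np.save("pics/w2.npy",m,allow_pickle=True)
print(proj(m,[[588,134.7,109]]))
```

```text
[579.29671948 101.40682685 209.91128069] 0.06290994229752978
[[314.4224311  156.66163415]]
```

View pics/w2.png

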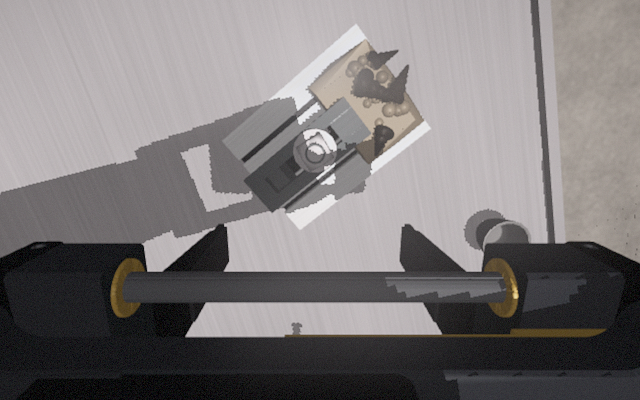

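Run:
```python
import cv2
a=cv2.imread("pics/w2.png")
cv2.imwrite("pics/w2z.png",cv2.resize(a[115:185,280:360],None,fx=8,fy=8,interpolation=cv2.INTER_CUBIC))
```

```text
(no output)
```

View pics/w2z.png

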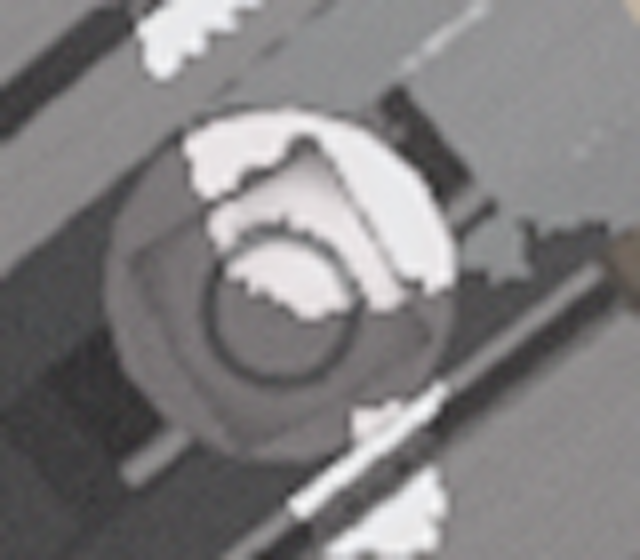

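Zoom of the nut (8×, offset 280,115): nut corners ≈ top (308,137), left (130,257), bottom (237,450), right (430,330). Stud circle centre is (284,305), washer centre (281,285).

Run:
```python
from h import *
m=np.load("pics/w2.npy",allow_pickle=True).item()
f=lambda x,y,z:onz(m,280+(x+.5)/8-.5,115+(y+.5)/8-.5,z)
print("stud",f(284,305,109),"d",np.linalg.norm(f(210,305,109)-f(360,305,109)),"washer",f(281,285,90),"d",np.linalg.norm(f(105,285,90)-f(458,285,90)))
C=[f(*p,101) for p in[(308,137),(430,330),(237,450),(130,257)]]
print("ctr",np.mean(C,0))
for i in range(4):
    d=C[(i+1)%4]-C[i];print(np.linalg.norm(d),np.degrees(np.arctan2(d[1],d[0]))%90)
# key from w1
m1=np.load("pics/w1.npy",allow_pickle=True).item()
a=onz(m1,386.5,5,83);b=onz(m1,377.5,170,83);print(a,b,(a+b)/2,np.degrees(np.arctan2(*(b-a)[1::-1])))
print(onz(m1,385,92,94))
```

```text
stud [589.30762882 137.74357366 109.        ] d 15.403714454551096 washer [589.01284959 137.64373332  90.        ] d 38.707509938605696
ctr [588.56282529 138.02328743 101.        ]
23.93556084481815 18.734600885776786
24.207889901651235 18.00123104781602
23.413895862726125 14.395862745701123
22.436311206521278 19.446895630845383
[515.21817073 -93.22718946  83.        ] [ 480.64602328 -224.87692044   83.        ] [ 497.93209701 -159.05205495   83.        ] -104.71404185633669
[ 498.43098263 -159.31350845   94.        ]
```

Run:
```python
from h import *
go([497.5,-160,130],-14.5)
```

```text
shift cm [  7.99 -27.11  -1.53] turn deg [ 0.4  -0.07  0.02] | 283.0118156995052
```

Call:
{"method": "servo_tool", "body": {"rows": [[[8,-27.1,-1.5],[0.3,0,0],1],[[8,-27.1,-1.5],[0.3,0,0],1],[[8,-27.1,-1.5],[0.3,0,0],1],[[8,-27.1,-1.5],[0.3,0,0],1],[[8,-27.1,-1.5],[0.3,0,0],1],[[8,-27.1,-1.5],[0.3,0,0],1],[[8,-27.1,-1.5],[0.3,0,0],1],[[8,-27.1,-1.5],[0.3,0,0],1],[[8,-27.1,-1.5],[0.3,0,0],1]]}}

```text
time_s: 2.67
eef_pos: [494.7, -163.6, 129.7]
orientation: [0.092, 0.702, -0.091, 0.701]
contact_force: [-0.3, 0.1, -0.5]
opening: 0.998
```

Run:
```python
from h import *
st=get_state();print(st["eef_pos"],abs(st["qvel"]).max())
m=camera_model("wrist");im=camera("wrist")
cv2.imwrite("pics/w3.png",im[:,:,::-1]);np.save("pics/w3.npy",m,allow_pickle=True)
print(proj(m,[[497.5,-160,94]]))
```

```text
[ 494.71886835 -163.57437397  129.67772127] 0.053533669159175325
[[316.82336501 216.07366016]]
```

View pics/w3.png

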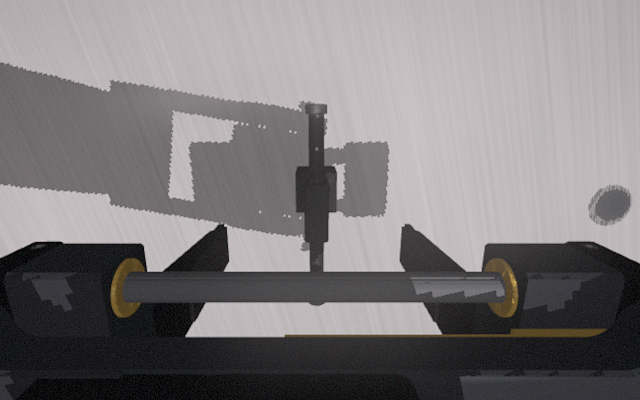

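Run:
```python
import cv2
a=cv2.imread("pics/w3.png")
cv2.imwrite("pics/w3z.png",cv2.convertScaleAbs(cv2.resize(a[95:275,280:360],None,fx=4,fy=4,interpolation=cv2.INTER_CUBIC)[:600],alpha=2))
```

```text
(no output)
```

View pics/w3z.png

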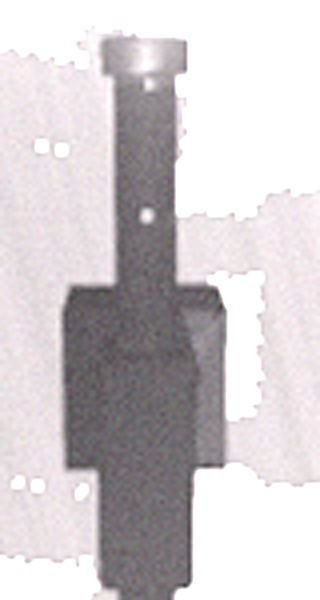

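Hub top face in w3 spans zoom x 100–192, y 352–588, so its centre is ≈(316.5,212.5). The bar is vertical in the picture, so yaw is aligned.

Run:
```python
from h import *
m=np.load("pics/w3.npy",allow_pickle=True).item()
k=onz(m,316.5,212.5,94);print(k, onz(m,316.5,95+352/4,94),onz(m,316.5,95+588/4,94))
print(get_state()["eef_pos"])
go([498,-158.5,64],-14.5)
```

```text
[ 497.9258211  -157.57085655   94.        ] [ 502.99797005 -138.48255727   94.        ] [ 492.60622938 -177.59037088   94.        ]
[ 495.70514385 -162.59161191  130.40678352]
shift cm [6.64 0.45 0.12] turn deg [-0.28 -0.03 -0.02] | 66.57228064508851
```

Call:
{"method": "servo_tool", "body": {"rows": [[[3,0.2,0],[0,0,0],1],[[6,0.2,0],[0,0,0],1],[[6.6,0.2,0],[0,0,0],1],[[6.6,0.2,0],[0,0,0],1],[[6.6,0.2,0],[0,0,0],1]]}}

```text
time_s: 3.13
eef_pos: [497.7, -159.3, 65.4]
orientation: [0.09, 0.701, -0.09, 0.702]
contact_force: [-0.2, 0.2, -0.3]
opening: 1.001
```

Run:
```python
from h import *
print(get_state()["eef_pos"])
go([498,-158,64],-14.5)
```

```text
[ 497.65168823 -159.25225567   65.41902809]
shift cm [0.14 0.13 0.  ] turn deg [-0.05  0.04  0.  ] | 1.9243456263612833
```

Call:
{"method": "servo_tool", "body": {"rows": [[[0.1,0.1,0],[0,0,0],0],[[0.1,0.1,0],[0,0,0],0],[[0.1,0.1,0],[0,0,0],0],[[0.1,0.1,0],[0,0,0],0],[[0.1,0.1,0],[0,0,0],0],[[0.1,0.1,0],[0,0,0],0],[[0.1,0.1,0],[0,0,0],0],[[0.1,0.1,0],[0,0,0],0],[[0.1,0.1,0],[0,0,0],0],[[0.1,0.1,0],[0,0,0],0]], "squeeze": 55}}

```text
time_s: 3.97
eef_pos: [497.2, -158.8, 63.5]
orientation: [0.09, 0.701, -0.09, 0.701]
contact_force: [0.6, 0.3, 0.7]
opening: 0.358
```

Run:
```python
from h import *
st=get_state();print(st["eef_pos"],st["opening"]*95,st["contact_force"])
go([498,-158,200],-14.5)
```

```text
[ 497.19074081 -158.84126533   63.4675263 ] 33.984628121174566 [0.61823505 0.27575746 0.69757037]
shift cm [-13.65   0.1    0.05] turn deg [-0.13 -0.01 -0.  ] | 136.5374637286239
```

Call:
{"method": "servo_tool", "body": {"rows": [[[0,0,0],[0,0,0],0],[[0,0,0],[0,0,0],0],[[0,0,0],[0,0,0],0],[[0,0,0],[0,0,0],0],[[0,0,0],[0,0,0],0],[[0,0,0],[0,0,0],0]]}}

```text
time_s: 4.47
eef_pos: [497.2, -158.8, 63.5]
orientation: [0.09, 0.701, -0.09, 0.701]
contact_force: [0.1, -0.6, -0.2]
opening: 0.165
```

Run:
```python
from h import *
st=get_state();print(st["eef_pos"],st["opening"]*95,st["contact_force"])
```

```text
[ 497.24683427 -158.84706412   63.47920714] 15.631532846932465 [ 0.07034745 -0.58409695 -0.1928932 ]
```

Call:
{"method": "servo_tool", "body": {"rows": [[[-2,0,0],[0,0,0],0],[[-5,0,0],[0,0,0],0],[[-9,0,0],[0,0,0],0],[[-13.5,0,0],[0,0,0],0],[[-13.5,0,0],[0,0,0],0],[[-13.5,0,0],[0,0,0],0]]}}

```text
time_s: 4.97
eef_pos: [498.9, -159.5, 202.0]
orientation: [0.089, 0.699, -0.091, 0.704]
contact_force: [0.1, -0.0, -4.2]
opening: 0.166
```

Run:
```python
from h import *
st=get_state();print(st["eef_pos"],st["opening"]*95,st["contact_force"],st["wrist_torque"])
go([589.3,136.6,195],17.6)
```

```text
[ 498.94381636 -159.53441129  201.95121473] 15.806378702176906 [ 1.23812241e-01 -4.22887624e-03 -4.24789847e+00] [-0.03547549 -0.07571045 -0.0107405 ]
shift cm [ 0.67 30.94  1.26] turn deg [-32.22   0.34   0.16] | 309.69040808003825
```

Call:
{"method": "servo_tool", "body": {"rows": [[[0,2,0.1],[-4,0,0],0],[[0,5.5,0.2],[-8,0,0],0],[[0,9.5,0.4],[-12,0,0],0],[[0,13.5,0.6],[-16,0,0],0],[[0,17.5,0.8],[-20,0,0],0],[[0,21.5,1.0],[-24,0,0],0],[[0,25.5,1.1],[-28,0,0],0],[[0,29,1.2],[-31,0,0],0],[[0,30.9,1.2],[-32.2,0,0],0],[[0,30.9,1.2],[-32.2,0,0],0]]}}

```text
time_s: 5.8
eef_pos: [585.4, 140.7, 194.4]
orientation: [-0.109, 0.701, 0.11, 0.696]
contact_force: [-0.7, -1.4, -3.9]
opening: 0.163
```

Call:
{"method": "servo_tool", "body": {"rows": [[[0,0,0],[0,0,0],0],[[0,0,0],[0,0,0],0],[[0,0,0],[0,0,0],0]]}}

```text
time_s: 6.05
eef_pos: [586.0, 136.0, 196.9]
orientation: [-0.108, 0.7, 0.107, 0.698]
contact_force: [0.1, -0.1, -3.0]
opening: 0.168
```

Run:
```python
from h import *
st=get_state();print(st["eef_pos"],st["opening"]*95,st["contact_force"],st["wrist_torque"],abs(st["qvel"]).max())
go([589.3,136.6,185],17.6)
m=camera_model("wrist");im=camera("wrist");np.save("pics/w4.npy",m,allow_pickle=True)
s=camera("scene")[:,:,::-1];w=im[:,:,::-1];t=camera("top")[:,:,::-1]
f=lambda i,x,y,w,h,k:cv2.resize(i[y:y+h,x:x+w],None,fx=k,fy=k,interpolation=cv2.INTER_CUBIC)
cv2.imwrite("pics/w4.png",w)
cv2.imwrite("pics/st4.png",np.hstack([f(s,330,130,90,120,4),f(t,205,150,90,120,4)]))
print(proj(m,[[589.2,137.7,90],[589.2,137.7,109]]))
```

```text
[585.97894068 136.02843802 196.85898835] 15.936814318399707 [ 0.08376911 -0.0905996  -3.01167885] [ 0.01600263 -0.17660734 -0.0459647 ] 0.011542875014227684
shift cm [ 1.18 -0.05  0.34] turn deg [-0.1  -0.16 -0.01] | 12.328492318519594
[[318.40253679 194.34915114]
 [318.65069564 200.14869824]]
```

View pics/w4.png

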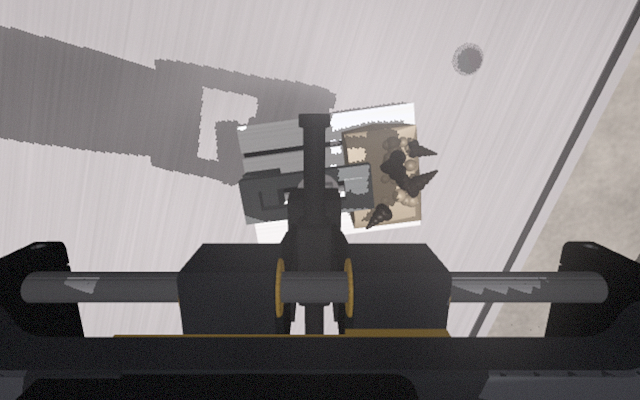

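View pics/st4.png

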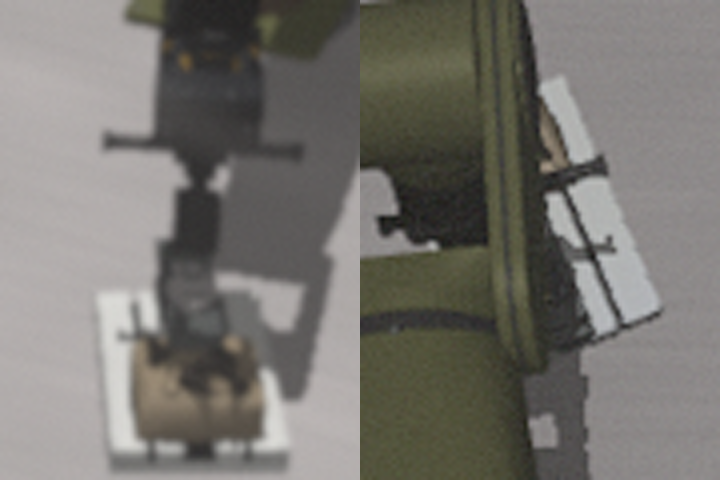

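Call:
{"method": "servo_tool", "body": {"rows": [[[0.7,0,0.2],[0,0,0],0],[[1.5,0,0.3],[0,0,0],0],[[2.0,0,0.3],[0,0,0],0],[[2.0,0,0.3],[0,0,0],0],[[2.0,0,0.3],[0,0,0],0],[[2.0,0,0.3],[0,0,0],0]]}}

```text
time_s: 6.7
eef_pos: [589.7, 138.0, 178.4]
orientation: [-0.108, 0.699, 0.108, 0.699]
contact_force: [-0.6, -0.3, -3.6]
opening: 0.162
```

Run:
```python
from h import *
st=get_state();print(st["eef_pos"],st["contact_force"],st["wrist_torque"])
go([589.3,136.6,163],17.6)
s=camera("scene")[:,:,::-1]
cv2.imwrite("pics/s5.png",cv2.resize(s[130:250,330:420],None,fx=5,fy=5,interpolation=cv2.INTER_CUBIC))
```

```text
[589.72655116 138.04568279 178.40544135] [-0.61647511 -0.26429088 -3.62937763] [-0.07132985 -0.16476036  0.00633626]
shift cm [ 1.54 -0.13 -0.08] turn deg [-0.02 -0.01 -0.  ] | 15.479004100827938
```

View pics/s5.png

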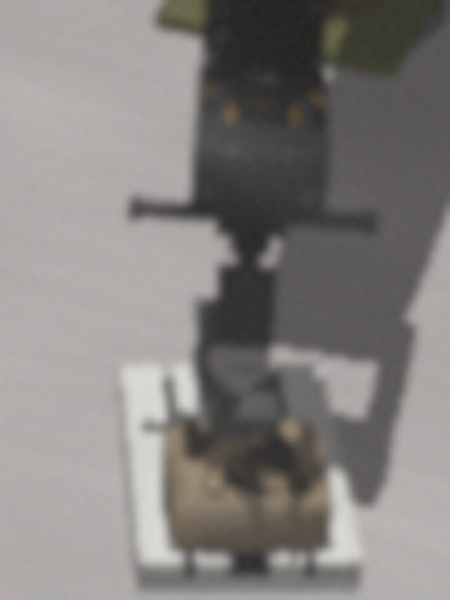

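Call:
{"method": "servo_tool", "body": {"rows": [[[0.4,-0.1,-0.1],[0,0,0],0],[[0.7,-0.1,-0.1],[0,0,0],0],[[0.9,-0.1,-0.1],[0,0,0],0],[[1.1,-0.1,-0.1],[0,0,0],0],[[1.2,-0.1,-0.1],[0,0,0],0],[[1.3,-0.1,-0.1],[0,0,0],0],[[1.3,-0.1,-0.1],[0,0,0],0]]}}

```text
time_s: 7.33
eef_pos: [589.0, 136.8, 165.3]
orientation: [-0.108, 0.699, 0.108, 0.699]
contact_force: [0.6, -0.3, -3.4]
opening: 0.165
```

Run:
```python
from h import *
st=get_state();print(st["eef_pos"],st["contact_force"],st["wrist_torque"])
go([589.3,136.6,153.5],17.6)
```

```text
[588.95543166 136.77957347 165.25154149] [ 0.58632638 -0.33582782 -3.44839957] [-0.01458693 -0.11945517  0.00218271]
shift cm [ 1.18 -0.03  0.03] turn deg [-0.02 -0.02 -0.  ] | 11.757963312612453
```

Rim is now about 2 mm below the nut top with no contact, so the flare is around the nut. I'll keep lowering gently.

Call:
{"method": "servo_tool", "body": {"rows": [[[0.15,0,0],[0,0,0],0],[[0.3,0,0],[0,0,0],0],[[0.4,0,0],[0,0,0],0],[[0.5,0,0],[0,0,0],0],[[0.5,0,0],[0,0,0],0]]}}

```text
time_s: 7.75
eef_pos: [588.9, 136.8, 160.2]
orientation: [-0.108, 0.699, 0.108, 0.699]
contact_force: [0.8, -0.1, -3.8]
opening: 0.165
```

Call:
{"method": "servo_tool", "body": {"rows": [[[0.2,0,0],[0,0,0],0],[[0.4,0,0],[0,0,0],0],[[0.5,0,0],[0,0,0],0],[[0.6,0,0],[0,0,0],0],[[0.65,0,0],[0,0,0],0],[[0.65,0,0],[0,0,0],0]]}}

```text
time_s: 8.25
eef_pos: [589.0, 136.7, 153.8]
orientation: [-0.108, 0.699, 0.108, 0.699]
contact_force: [-0.1, 0.6, -2.8]
opening: 0.165
```

Run:
```python
from h import *
st=get_state();print(st["eef_pos"],st["contact_force"],st["wrist_torque"],st["joint_positions"])
s=camera("scene")[:,:,::-1]
cv2.imwrite("pics/s6.png",cv2.resize(s[130:250,330:420],None,fx=5,fy=5,interpolation=cv2.INTER_CUBIC))
```

```text
[588.98419047 136.74892311 153.81012121] [-0.09997262  0.60515639 -2.8205776 ] [ 0.02897014 -0.17817816  0.03414113] [ 1.39359243e-01  7.04940288e-02  1.81221196e+00  2.94944766e-05
  1.25923335e+00 -1.67327501e-01]
```

View pics/s6.png

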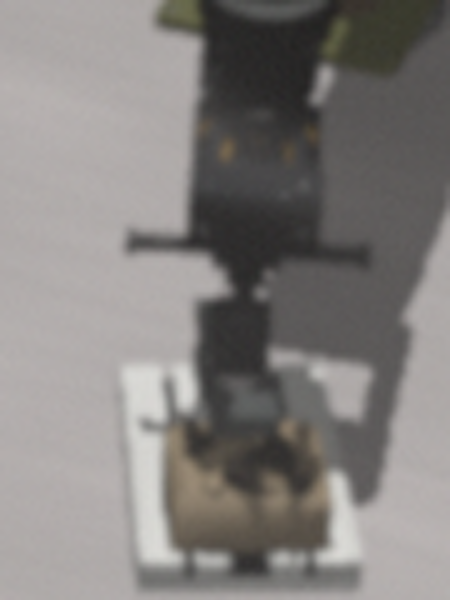

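Call:
{"method": "servo_tool", "body": {"rows": [[[0.05,0,0],[0,0,0],0],[[0.1,0,0],[0,0,0],0],[[0.1,0,0],[0,0,0],0],[[0.1,0,0],[0,0,0],0]]}}

```text
time_s: 8.63
eef_pos: [589.3, 136.8, 153.5]
orientation: [-0.108, 0.699, 0.108, 0.699]
contact_force: [-0.4, -0.3, -1.6]
opening: 0.165
```

Call:
{"method": "servo_tool", "body": {"rows": [[[0.1,0,0],[0,0,0],0],[[0.15,0,0],[0,0,0],0],[[0.2,0,0],[0,0,0],0],[[0.2,0,0],[0,0,0],0]]}}

```text
time_s: 8.97
eef_pos: [589.5, 136.8, 153.4]
orientation: [-0.108, 0.698, 0.108, 0.699]
contact_force: [-4.9, -0.9, 6.6]
opening: 0.162
```

Call:
{"method": "servo_tool", "body": {"rows": [[[0,0,0],[3,0,0],0],[[0,0,0],[6,0,0],0],[[0,0,0],[9,0,0],0],[[0,0,0],[12,0,0],0],[[0,0,0],[15,0,0],0],[[0,0,0],[18,0,0],0],[[0,0,0],[21,0,0],0],[[0,0,0],[24,0,0],0]]}}

```text
time_s: 9.63
eef_pos: [589.2, 137.2, 153.4]
orientation: [0.04, 0.706, -0.04, 0.706]
contact_force: [-4.5, 0.3, 7.2]
opening: 0.165
```

```bash
cat > q.py <<'E'
from h import *
st=get_state();r=R.from_quat(st["orientation"]).as_matrix()
print(st["time_s"],st["eef_pos"].round(2),"psi",np.degrees(np.arctan2(r[1,2],r[0,2])).round(2),"F",st["contact_force"].round(2),"T",st["wrist_torque"].round(3),"j6eff",st["joint_efforts"][5],"op",st["opening"]*95, "tilt",r[:,0].round(4))
E
python3 q.py
```

```text
9.6333 [589.16 137.16 153.38] psi -6.52 F [-4.46  0.3   7.16] T [-0.023  1.101  0.279] j6eff -0.25407498702406883 op 15.668914038053845 tilt [ 3.e-04  5.e-04 -1.e+00]
```

Call:
{"method": "servo_tool", "body": {"rows": [[[0,0,-0.05],[2,0,0],0],[[0,0,-0.05],[4,0,0],0],[[0,0,-0.05],[6,0,0],0],[[0,0,-0.05],[8,0,0],0],[[0,0,-0.05],[10,0,0],0],[[0,0,-0.05],[10,0,0],0]]}}

```text
time_s: 10.13
eef_pos: [589.0, 137.2, 153.4]
orientation: [0.101, 0.699, -0.101, 0.7]
contact_force: [-2.9, -0.1, 6.7]
opening: 0.163
```

```bash
python3 q.py
```

```text
10.1333 [589.01 137.18 153.41] psi -16.45 F [-2.86 -0.06  6.67] T [-0.025  0.801  0.089] j6eff 0.34265278838574886 op 15.47840294967021 tilt [ 1.2e-03  5.0e-04 -1.0e+00]
```

Call:
{"method": "servo_tool", "body": {"rows": [[[0,0,0],[2,0,0],0],[[0,0,0],[4,0,0],0],[[0,0,0],[6,0,0],0],[[0,0,0],[6,0,0],0]]}}

```text
time_s: 10.47
eef_pos: [589.0, 137.2, 153.4]
orientation: [0.138, 0.693, -0.137, 0.694]
contact_force: [-4.0, 0.3, 5.5]
opening: 0.165
```

```bash
python3 q.py
```

```text
10.4667 [589.01 137.2  153.4 ] psi -22.45 F [-4.02  0.32  5.52] T [-0.015  0.898  0.131] j6eff 0.34253007732331753 op 15.673728372592747 tilt [ 1.2e-03  5.0e-04 -1.0e+00]
```

Call:
{"method": "servo_tool", "body": {"rows": [[[0,0,0],[2,0,0],0],[[0,0,0],[4,0,0],0],[[0,0,0],[6,0,0],0],[[0,0,0],[6,0,0],0]]}}

```text
time_s: 10.8
eef_pos: [589.0, 137.3, 153.4]
orientation: [0.174, 0.685, -0.173, 0.686]
contact_force: [-4.1, -0.6, 6.5]
opening: 0.168
```

```bash
python3 q.py
```

```text
10.8 [589.02 137.26 153.39] psi -28.42 F [-4.14 -0.63  6.47] T [0.049 0.828 0.272] j6eff 0.5300461314618587 op 15.987024343433676 tilt [ 1.3e-03  7.0e-04 -1.0e+00]
```

Call:
{"method": "servo_tool", "body": {"rows": [[[0,0,0],[2,0,0],0],[[0,0,0],[3,0,0],0],[[0,0,0],[3,0,0],0]]}}

```text
time_s: 11.05
eef_pos: [589.1, 137.4, 153.4]
orientation: [0.191, 0.68, -0.19, 0.681]
contact_force: [-3.5, 0.7, 6.3]
opening: 0.163
```

```bash
python3 q.py
```

```text
11.05 [589.13 137.35 153.42] psi -31.28 F [-3.5   0.73  6.32] T [0.165 0.744 0.926] j6eff 1.0968558490276337 op 15.442223389154828 tilt [ 1.7e-03  4.0e-04 -1.0e+00]
```

Call:
{"method": "servo_tool", "body": {"rows": [[[0,0,0],[2,0,0],0],[[0,0,0],[3,0,0],0],[[0,0,0],[3,0,0],0]]}}

```text
time_s: 11.3
eef_pos: [589.2, 137.3, 153.4]
orientation: [0.208, 0.675, -0.208, 0.677]
contact_force: [-2.5, 0.5, 5.7]
opening: 0.168
```

```bash
python3 q.py
```

```text
11.3 [589.24 137.33 153.41] psi -34.19 F [-2.54  0.47  5.71] T [0.139 0.686 1.446] j6eff 1.5231425687670708 op 15.918275267237833 tilt [ 0.002  0.    -1.   ]
```

Torque rose from 0.27 to 0.93 to 1.45 N m over the last 6°, well above the 0.25 N m running friction, so this is the stop. I'll ease off the twist within the elastic range and free play, relax the press, then open.

Call:
{"method": "servo_tool", "body": {"rows": [[[0,0,0],[-2,0,0],0],[[-0.1,0,0],[-4,0,0],0],[[-0.2,0,0],[-5,0,0],0],[[-0.2,0,0],[-5,0,0],0]]}}

```text
time_s: 11.63
eef_pos: [588.8, 137.2, 153.5]
orientation: [0.18, 0.684, -0.179, 0.684]
contact_force: [-0.9, 0.9, 0.7]
opening: 0.167
```

```bash
python3 q.py
```

```text
11.6333 [588.84 137.2  153.46] psi -29.41 F [-0.93  0.9   0.65] T [0.26  0.2   0.218] j6eff 0.06298678228631616 op 15.832992872821205 tilt [ 8.e-04  8.e-04 -1.e+00]
```

Call:
{"method": "servo_tool", "body": {"rows": [[[0,0,0],[0,0,0],0.6],[[0,0,0],[0,0,0],0.6],[[0,0,0],[0,0,0],0.6],[[0,0,0],[0,0,0],0.6],[[0,0,0],[0,0,0],0.6],[[0,0,0],[0,0,0],0.6],[[0,0,0],[0,0,0],0.6],[[0,0,0],[0,0,0],0.6]]}}

```text
time_s: 12.3
eef_pos: [588.6, 136.8, 153.0]
orientation: [0.18, 0.684, -0.18, 0.684]
contact_force: [-0.1, -0.0, -0.2]
opening: 0.593
```

```bash
python3 q.py
```

```text
12.3 [588.61 136.78 153.01] psi -29.43 F [-0.09 -0.03 -0.2 ] T [-0.065 -0.047 -0.018] j6eff 0.000505378393427236 op 56.308006803745634 tilt [-0. -0. -1.]
```

Free of contact. I'll retreat up, then back a bit so the cameras can see the key.

Call:
{"method": "servo_tool", "body": {"rows": [[[-1.5,0,0],[0,0,0],0.6],[[-4,0,0],[0,0,0],0.6],[[-7,0,0],[0,0,0],0.6],[[-10,0,0],[0,0,0],0.6],[[-13,-2,0],[0,0,0],0.6],[[-14,-6,0],[0,0,0],0.6],[[-14,-10,0],[0,0,0],0.6],[[-14,-14,0],[0,0,0],0.6],[[-14,-14,0],[0,0,0],0.6],[[-14,-14,0],[0,0,0],0.6]]}}

```text
time_s: 13.13
eef_pos: [519.3, 13.6, 293.5]
orientation: [0.181, 0.683, -0.18, 0.684]
contact_force: [0.8, 1.1, -0.4]
opening: 0.599
```

Run:
```python
exec(open("q.py").read())
for n in ["wrist","top","scene"]:
    m=camera_model(n);cv2.imwrite(f"pics/{n}9.png",camera(n)[:,:,::-1])
    print(n,proj(m,[[589,137.5,184],[589,137.5,90]]))
s=cv2.imread("pics/scene9.png");cv2.imwrite("pics/s9z.png",cv2.resize(s[130:250,330:430],None,fx=5,fy=5,interpolation=cv2.INTER_CUBIC))
```

```text
13.1333 [519.32  13.56 293.47] psi -29.61 F [ 0.76  1.08 -0.43] T [ 0.029 -0.062 -0.012] j6eff -0.053925763349980116 op 56.90554634694902 tilt [ 1.3e-03  2.0e-04 -1.0e+00]
wrist [[312.69493677  14.68091905]
 [312.83180626  39.84850671]]
top [[238.72447995 199.62562249]
 [243.92650014 206.45633596]]
scene [[380.51734401 176.4402936 ]
 [378.42126375 201.66247349]]
```

View pics/wrist9.png

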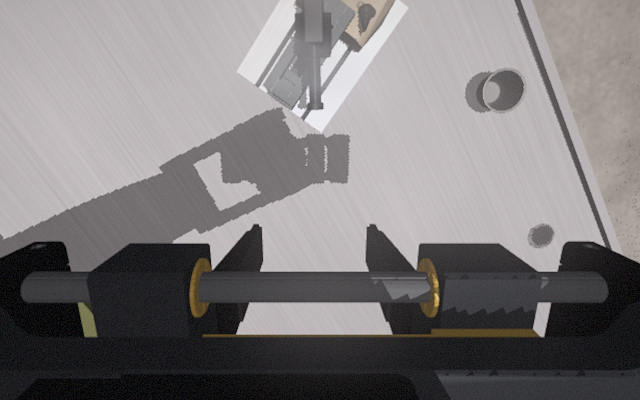

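View pics/top9.png

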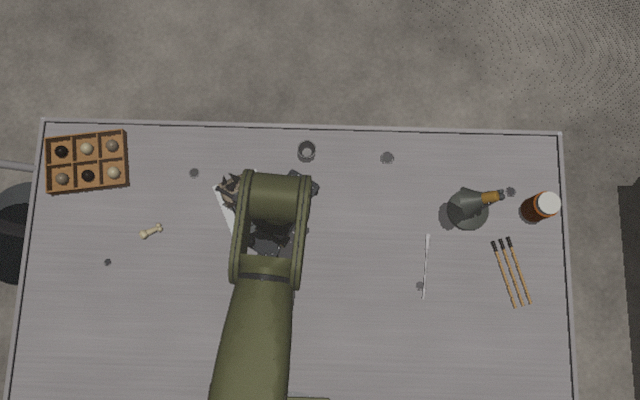

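View pics/s9z.png

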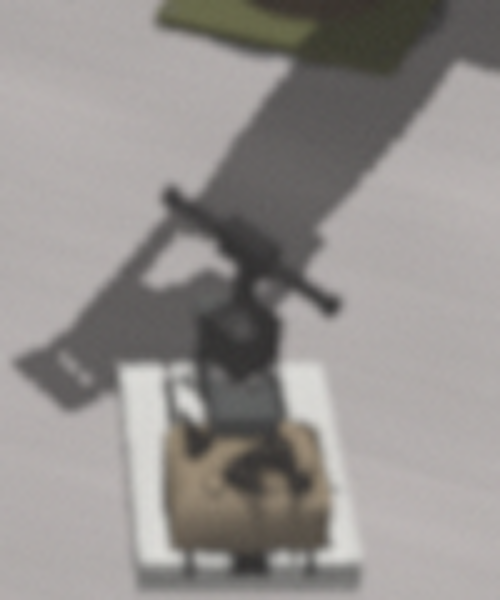

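The scene view shows the key upright on the nut, hub top at ≈(380,177) against (380.5,176.4) predicted for fully home. The lamp, crucible, spatula and bone haven't moved in the top view. Next I'll compare the bar's yaw with the hand's to rule out slip.

Run:
```python
from h import *
m=camera_model("scene")
a=onz(m,330+170/5,130+197/5,173);b=onz(m,330+333/5,130+303/5,173)
print(a,b,(a+b)/2,np.linalg.norm(a-b),np.degrees(np.arctan2(*(b-a)[1::-1]))%180)
```

```text
[560.53356228  76.83008298 173.        ] [619.77850296 195.80417691 173.        ] [590.15603262 136.31712994 173.        ] 132.9089839816969 63.528299944332076
```

Run:
```python
from cell import *
print(hand_in())
```

```text
the job is handed in; nothing more can be done
None
```

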